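Seat a plug-in relay and pass the unit under the height bar

ROBOT

A 6-joint arm with a two-finger parallel gripper is mounted at the origin on the work surface. World frame = base frame: x ahead of the robot, y to its left, z up, the work surface at z = 0. Lengths are in m, angles in rad, forces in N, time in s.
With the tool pointing down it reaches from about 0.325 to 0.875 m from the base axis. Payload 4.4 kg.
Tool frame: the origin (TCP) lies midway between the tips of the shut fingers; the grasp point (between the pads) lies behind it (robot.tcp_to_grasp is the z of the grasp point in the tool frame, in m); z points along the fingers, y is the line along which they close (so a half turn about z gives the same grasp; the last joint's range is limited). The gripper opens to 85 mm and grips with 20 to 120 N. Pads are 22 mm wide; open, the fingers measure 114 mm over their backs; the gripper's body (76 mm by 85 mm) begins 54 mm behind the grasp point. The pads swing forward as they close: fully open they stand 13 mm farther back than shut.
Start: joints at [-1.381, 0.207, 1.542, -0, 1.393, -0.15], TCP at [0.192, -0.542, 0.231] pointing down, gripper open.
Joint ranges: [-2.73, 2.73], [-0.86, 2.22], [0.23, 2.46], [-1.11, 4.25], [0.08, 2.63], [-2.82, 2.82]. Speed limits (rad/s): [2.79, 2.79, 3.14, 3.14, 3.14, 3.14].

INTERFACE

Orientations are given as a unit quaternion [x, y, z, w].
In Python, from workcell import robot, viewer, outline_of, pinpoint gives the robot as it stands.
- The arm moves only by the tool carry_out, never from a script. Its argument "increments" is a list of rows, each a list of 6 numbers: the shift along the tool's x, y, z in parts of the range, where 1.0 means 0.75 m, then the turn, a rotation vector about the tool's x, y, z in parts of the range, where 1.0 means pi rad. A call has 1 to 20 rows; each row is the pose to reach, as a shift and turn from the pose commanded when the call began, along the tool's axes at that moment; what a row does not reach only later rows make up. A row lasts 1/8 s, in which the tool goes at most 62.5 mm and 10.7 degrees, less where a joint would pass 70% of its speed; a pose out of reach is approached as far as the arm can. A call with a gripper value outside its range is refused whole. "claw" is the finger opening in m, from 0 to 0.0854, set as the call begins (left out, the last holds). The fingers move at their own pace and stop on an object; "force" is the grip in N (left out, the last holds). Time passes only in rows, so rows that repeat a pose let the fingers close. It gives the time, the measured TCP pose, the force, the opening and the grip force at its end, in the units of the state.
- robot.observe(): the state, without advancing time (a new reading comes with each control period).
- viewer.get_image(name): name is "scene" or "side" or "wrist"; returns (picture, depth): 420x560x3 uint8, blue, green, red; 420x560 float32, m along the optical axis (not along the pixel's ray), 0 where there is no reading.
- viewer.get_calibration(name): a dict with "fovy" (degrees; the focal length in pixels is half the picture's height over the tangent of half this angle, whatever the lens; pixels are square), "cx", "cy" (the principal point, pixels), "view" (4x4, takes a point from world to camera coordinates); the wrist camera has in their place "mount" (4x4, takes a point from camera to tool coordinates, whose origin is the TCP and whose axes are the flange's). Camera axes: x right, y down, z forward; pixel columns grow to the right and rows downward; lengths in m; the calibration is good to about 2 mm. A picture is of the moment at which its call begins: read the wrist's pose just before it. get_calibration takes no time and is no camera call.
- robot.hand_in(): hands the job in; it is judged then, once.
Trained networks look in the newest picture that a camera, given by its name, has taken for a name from the list of things; names that differ only in an ending like _2 or _b are one class to them, and where a whole thing is asked for, a point or a joint stands for the part that bears it (a point fixed in the world has none). Each returns a list of dicts, best first, with "confidence" (0 to 1); they miss things now and then, are a little off and sometimes report something else, mostly with a low value. They report only what shows in the picture. A call takes as long as a camera call. They do not tell look-alikes from the thing itself.
- outline_of(target, camera): "pixels" (420x560 bool, what is visible of it) and "box" ([left, top, width, height] in pixels, round what is visible of it).
- pinpoint(target, camera): "point" ([column, row] in pixels: a listed point, or the origin of a listed thing).
The state is a dict: "time_s": time; "joints": joint angles; "dq": joint speeds; "effort": joint torques, N m; "tool_pos": TCP position; "orientation": TCP orientation; "force": force on the tool from outside, world axes, zero at the start; "wrist_torque": the same for the moment, N m; "opening": opening from 0.0 (shut) to 1.0 (fully open); "grasp_force": force on a finger pad.
Only numpy, scipy, OpenCV 4.12 (cv2) and the standard library are available. Lean on these libraries where they do the work, as an engineer would, in place of code of your own. Each camera call takes 0.05 s, during which the arm holds its last target. There are 200 camera calls.

TASK

The plug-in relay stands proud of its socket: press it fully home. Then set the unit on the bed of the height gauge in front of the bar, relay end leading, and slide it along the fence, under the bar, until its nose comes up against the stop screw, with its side flush on the fence. Use only gentle force on the relay, the bar, the fence and the stop, leave the unit there, and do not disturb the other things on the table.

Things in the scene. Friction and masses are not known exactly. Their poses are not given: they have to be found in the camera images.
- relay_unit: Unit to check: grey socket block with a white plug-in relay, upright on the mat, 0.13-0.19 kg. Socket 92 long (x), 30 wide (y), 28 high, but 25 over the last 18 at the -x tail and 22 over the last 16 at the +x leading end. Origin: centre of the underside, z up, +x to the relay end. The relay, 24 wide, covers x +2 to +30; the tail, x -46 to +2, is bare: grip it across y. Mass centre near x +4.
- relay_top (a point): Centre of the relay's flat top (28 x 24), at x = +16, y = 0 of the unit; 54 above the unit's underside when the relay is home, 4 to 7.5 more at the start. Fixed to the relay. (All lengths in this list are in mm.)
- relay: The white plug-in relay, 28 x 24 x 26 high. Origin: centre of its underside; at z = +28 of the unit when fully home (hard stop), 4 to 7.5 higher at the start. It only slides up and down in the socket: a push fit that moves at about 9 N and stays where it is left; home is felt as a sharp rise in force. Keep the push on it under 25 N.
- gauge: Steel height gauge, fixed. Origin under the bar's middle; bed surface at z +12 here, 12-17 above the bench. Bed 255 x 110, x -150 (infeed, nearer the robot) to +105; the unit slides to +x. 16 x 16 posts at y -43 and +43 carry the bar. The unit is home at y 0, z +12, axes parallel to these, origin at x +11 to +21 as the stop screw is set: +y side on the fence, relay wholly past the bar.
- bar: Flat bridge bar across the gauge, 14 along x, 104 along y, 10 thick; two screw heads on it 3 high. Origin: centre of its underside, 56 above the bed (2 above a seated relay, which passes; an unseated one strikes it). Keep contact under 12 N.
- fence: Low guide strip along x on the bed at its +y side, 155 long, 12 wide, 9 high: fingertips held 10 or more above the bed pass over it. Origin: middle of its underside; its face is 6 towards -y, at y = +15 of the gauge, from x = -98 to +57. Keep contact under 12 N.
- stop: End stop beyond the bar: steel block 54 wide (y), 22 high, 14 thick. Origin: middle of the lower edge of its face towards the bar, at x +77, y 0 of the gauge. Through it an 8 mm adjusting screw, 11 above the bed, stands out 10 to 20 towards the bar (round tip at x +57 to +67 of the gauge): its setting differs and is not measured, so feel for it. Rigid. Keep contact under 12 N.
- mat: Black rubber mat 340 x 400, fixed flat on the bench; its top is 12 above its origin and 3 to 9 above the bench. The unit, the empty socket and the contactor stand on it, in any order, at least 120 apart.
- empty_socket: Bystander: the same grey socket block without a relay, 28 high. Origin under its centre.
- contactor: Bystander: grey and black contactor 58 x 45 x 57 high. Origin under its centre.
- terminal_strip: Bystander: grey terminal block 75 x 44 x 40 high, left of the gauge.
- screwdriver: Bystander: screwdriver 200 long, lying beyond the gauge.
- rail_offcut: Bystander: steel mounting rail 160 x 35 x 7.5, lying beyond the mat.
- tape_measure: Bystander: black tape measure 66 x 36 x 60 high, at the near side of the mat.
- carton: Bystander: small open cardboard box 90 x 70 x 80 high, flaps to 110, left of the gauge.
Things that resemble listed ones, but are neither listed nor needed, are in the scene too. What is shaped like the relay_unit but green or purple is not meant.

How it is judged:
By the outcome, as a careful person would: the job done as asked, in the order asked, and still so for the second after the job is handed in, with the robot touching nothing.
It also fails if it takes over 70 s, if anything falls off the work surface, if the arm or the gripper's body presses on something with over 40 N, if the wrist force passes 120 N, or if a joint passes its speed limit or range.

## Working session

There is one attempt and no reset: what is moved stays moved. The work goes in short steps, Python scripts to look and compute and a tool call to move; the robot and the scene stay as the last step left them, time stands still between calls to the robot, and variables do not carry over. Pictures are saved under pics/ and viewed, at most 10 in all, crops included, and the job is handed in when it is done.

Besides the shell and the picture viewer there is one more tool, called after "Request:" by a JSON object that holds its "method" and its "body", one argument or row to a line. carry_out: Moves the arm, as the interface text tells. Its arguments: {"type":"object","properties":{"increments":{"type":"array"},"claw":{"type":"number"},"force":{"type":"number"}},"required":["increments"]}

```bash
mkdir -p pics; cat > h.py <<'E'
import numpy as np, cv2
from scipy.spatial.transform import Rotation as R
from workcell import robot, viewer, outline_of, pinpoint
def cam(name):
    s=robot.observe(); im,d=viewer.get_image(name); c=viewer.get_calibration(name)
    f=210/np.tan(np.radians(c['fovy']/2))
    if 'view' in c: T=np.linalg.inv(np.array(c['view']))
    else:
        W=np.eye(4); W[:3,:3]=R.from_quat(s['orientation']).as_matrix(); W[:3,3]=s['tool_pos']; T=W@np.array(c['mount'])
    v,u=np.mgrid[:420,:560]
    P=np.stack([(u-c['cx'])/f*d,(v-c['cy'])/f*d,d],-1)@T[:3,:3].T+T[:3,3]
    P[d==0]=np.nan
    return im,d,P,T,f,c
E
python3 - <<'E'
from h import *
s=robot.observe(); print({k:np.round(v,3).tolist() for k,v in s.items()}, robot.tcp_to_grasp)
ims=[]
for n in ['scene','side','wrist']:
    im,d,P,T,f,c=cam(n); cv2.imwrite(f'pics/{n}0.png',im); np.savez(f'{n}0.npz',im=im,P=P,T=T)
    for t in ['relay_unit','relay_top','gauge','bar','fence','stop','empty_socket','contactor','mat','carton','terminal_strip']:
        for r in pinpoint(t,n)[:4]:
            p=r['point']; q=P[min(max(int(round(p[1])),0),419),min(max(int(round(p[0])),0),559)]
            if r['confidence']>.2: print(n,t,round(r['confidence'],2),np.round(p),np.round(q,3))
E
```

```text
{'time_s': 0.0, 'joints': [-1.382, 0.207, 1.543, 0.0, 1.394, -0.151], 'dq': [-0.0, -0.002, -0.0, -0.001, -0.001, -0.002], 'effort': [-0.002, -38.304, -29.16, -0.0, 0.011, 0.0], 'tool_pos': [0.191, -0.541, 0.23], 'orientation': [0.986, 0.169, -0.0, -0.001], 'force': [-0.554, -0.638, 0.087], 'wrist_torque': [-0.045, 0.028, -0.023], 'grasp_force': 0.0, 'opening': 1.002} -0.0187
scene relay_unit 0.86 [242. 135.] [ 0.202 -0.289  0.016]
scene relay_unit 0.81 [245. 161.] [ 0.295 -0.203  0.006]
scene relay_unit 0.58 [228. 207.] [ 0.499 -0.096  0.026]
scene relay_top 0.74 [187. 206.] [ 0.546 -0.199  0.008]
scene relay_top 0.69 [248. 120.] [ 0.164 -0.293  0.052]
scene relay_top 0.56 [224. 191.] [ 0.492 -0.112  0.067]
scene gauge 0.85 [283. 269.] [0.577 0.13  0.017]
scene bar 0.87 [283. 248.] [0.573 0.125 0.081]
scene stop 0.72 [271. 292.] [0.655 0.153 0.037]
scene empty_socket 0.6 [165. 195.] [ 0.558 -0.266  0.021]
scene contactor 0.78 [187. 239.] [ 0.652 -0.089  0.042]
scene mat 0.59 [189. 208.] [ 0.548 -0.19   0.007]
scene terminal_strip 0.68 [424. 309.] [0.508 0.427 0.038]
scene terminal_st
[... 544 characters left out ...]
[0.539 0.151 0.023]
side fence 0.23 [178. 337.] [0.619 0.472 0.042]
side stop 0.59 [216. 242.] [0.637 0.167 0.034]
side stop 0.5 [258. 247.] [0.535 0.157 0.022]
side empty_socket 0.61 [280. 172.] [ 0.55  -0.266  0.011]
side contactor 0.82 [247. 194.] [ 0.621 -0.096  0.02 ]
side mat 0.76 [279. 185.] [ 0.54  -0.184  0.008]
side mat 0.28 [349. 170.] [ 0.326 -0.323  0.004]
side carton 0.83 [177. 336.] [0.621 0.471 0.043]
side carton 0.26 [256. 248.] [0.539 0.16  0.02 ]
side terminal_strip 0.74 [259. 246.] [0.535 0.144 0.015]
side terminal_strip 0.66 [262. 338.] [0.468 0.437 0.024]
side terminal_strip 0.66 [294. 197.] [ 0.48  -0.097  0.02 ]
wrist relay_unit 0.82 [ 43. 107.] [ 0.181 -0.316  0.027]
```

View pics/scene0.png

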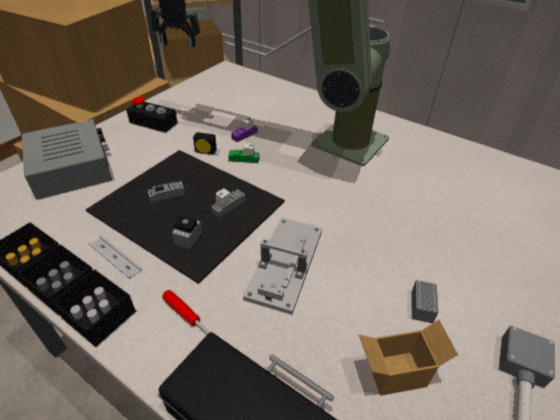

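View pics/side0.png

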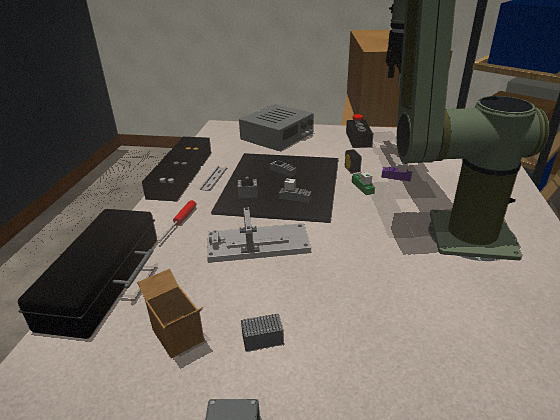

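The grey unit with the white relay is at scene (228,203). Things it could be confused with are the purple one (245,132), the green one (244,155) and the empty socket (165,190). I choose (228,203). Next I check it in a close crop and work out the approach for the wrist camera.

```bash
python3 - <<'E'
from h import *
z=np.load('scene0.npz'); im=z['im']; cv2.imwrite('pics/crop1.png',cv2.resize(im[150:330,130:340],None,fx=3,fy=3,interpolation=cv2.INTER_CUBIC))
c=viewer.get_calibration('wrist'); print(np.round(c['mount'],3),c['fovy'],c['cx'],c['cy'])
s=robot.observe(); M=R.from_quat(s['orientation']).as_matrix()
for t in ([0.44,-0.13,0.27],[0.5,0.13,0.3]): print(M.T@(np.array(t)-s['tool_pos']))
print(np.round(M,3))
P=z['P']
for n in ['scene','side']:
    P=np.load(n+'0.npz')['P'].reshape(-1,3)
    m=(abs(P[:,0]-.49)<.06)&(abs(P[:,1]+.105)<.06)
    q=P[m&(P[:,2]>.02)&(P[:,2]<.08)]; w=np.linalg.eigh(np.cov(q[:,:2].T))[1][:,1]
    print(n,len(q),q.mean(0),np.degrees(np.arctan2(w[1],w[0])),q[:,2].max(), 'mat',np.nanmedian(P[m&(P[:,2]<.02)][:,2]))
    r=q[q[:,2]>.055]; print(len(r),r.mean(0))
E
```

```text
[[ 0.    -0.952 -0.307  0.078]
 [ 1.     0.    -0.     0.001]
 [ 0.    -0.307  0.952 -0.143]
 [ 0.     0.     0.     1.   ]] 60.09789815098702 278.67599031964954 208.90582044143687
[ 0.37152455 -0.30579296 -0.03870734]
[ 0.51475267 -0.53092727 -0.06871144]
[[ 0.943  0.333  0.   ]
 [ 0.333 -0.943 -0.   ]
 [ 0.     0.    -1.   ]]
scene 483 [ 0.49304527 -0.1051837   0.03997165] 169.26014699743195 0.06809222508222901 mat 0.00710686659020221
105 [ 0.50194505 -0.10924985  0.06373615]
side 372 [ 0.48157399 -0.10420366  0.03933102] 174.30601520085025 0.06876412979437474 mat 0.0076610194663437325
72 [ 0.4940964  -0.10869322  0.06360128]
```

View pics/crop1.png

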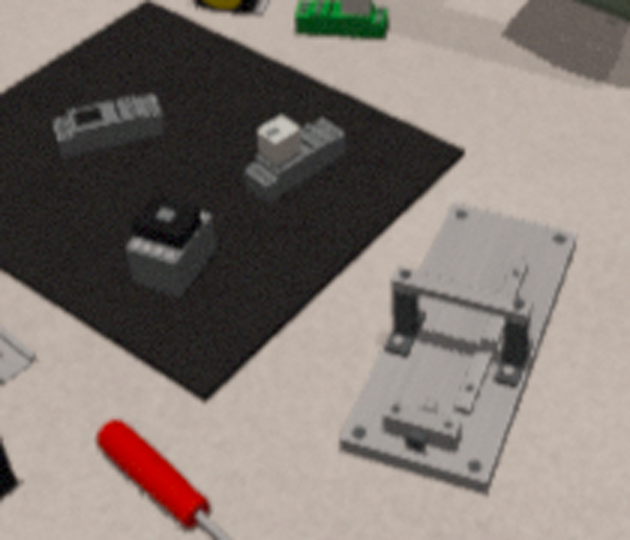

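The crop confirms it: the grey socket with the white relay at crop (290,150), relay towards world +x and -y. I move the wrist camera over the unit and the gauge.

The rows are not in the units I measure in: shifts go in shares of 0.75 m and turns go in shares of pi rad. I convert before sending: 0.509 m / 0.75 = 0.6787, -0.394 m / 0.75 = -0.5253, 0.34 rad / 3.1416 = 0.1082.

Request:
{"method": "carry_out", "body": {
  "increments": [
    [0.6787, -0.5253, -0.04, 0, 0, 0.1082],
    [0.6787, -0.5253, -0.04, 0, 0, 0.1082],
    [0.6787, -0.5253, -0.04, 0, 0, 0.1082],
    [0.6787, -0.5253, -0.04, 0, 0, 0.1082],
    [0.6787, -0.5253, -0.04, 0, 0, 0.1082],
    [0.6787, -0.5253, -0.04, 0, 0, 0.1082],
    [0.6787, -0.5253, -0.04, 0, 0, 0.1082],
    [0.6787, -0.5253, -0.04, 0, 0, 0.1082],
    [0.6787, -0.5253, -0.04, 0, 0, 0.1082],
    [0.6787, -0.5253, -0.04, 0, 0, 0.1082],
    [0.6787, -0.5253, -0.04, 0, 0, 0.1082],
    [0.6787, -0.5253, -0.04, 0, 0, 0.1082],
    [0.6787, -0.5253, -0.04, 0, 0, 0.1082],
    [0.6787, -0.5253, -0.04, 0, 0, 0.1082],
    [0.6787, -0.5253, -0.04, 0, 0, 0.1082]
  ],
  "claw": 0.0
}}

```text
time_s: 3.68
tool_pos: [0.5398, -0.0022, 0.2613]
orientation: [1.0, -0.001, -0.0, 0.0]
force: [0.1, -0.1, 0.1]
opening: -0.0
grasp_force: 0.0
```

```bash
python3 - <<'E'
from h import *
s=robot.observe(); print({k:np.round(v,3).tolist() for k,v in s.items() if k in('time_s','tool_pos','orientation','force','joints')})
im,d,P,T,f,c=cam('wrist'); cv2.imwrite('pics/wrist1.png',im); np.savez('wrist1.npz',im=im,P=P,T=T)
for t in ['relay_unit','relay_top','gauge','bar','fence','stop']:
    for r in pinpoint(t,'wrist')[:2]:
        p=r['point']; q=P[min(max(int(round(p[1])),0),419),min(max(int(round(p[0])),0),559)]
        print(t,round(r['confidence'],2),np.round(p,1),np.round(q,4))
P=P.reshape(-1,3)
near=lambda x,y,a,b:(abs(P[:,0]-x)<a)&(abs(P[:,1]-y)<b)
m=near(.49,-.105,.06,.06); print('mat',np.nanmedian(P[m&(P[:,2]<.015)][:,2]))
for lo,hi in((.026,.045),(.055,.08)):
    q=P[m&(P[:,2]>lo)&(P[:,2]<hi)]
    if len(q): print(lo,len(q),q.mean(0),np.median(q[:,2]),np.percentile(q[:,2],95),cv2.minAreaRect((q[:,:2]*1000).astype(np.float32)))
m=near(.57,.13,.17,.09)
h,e=np.histogram(P[m][:,2],bins=np.arange(-.005,.1,.003)); print([(round(a,3),int(b)) for a,b in zip(e,h)])
E
```

```text
{'time_s': 3.675, 'joints': [-0.164, 0.109, 1.591, -0.0, 1.442, 1.409], 'tool_pos': [0.54, -0.002, 0.261], 'orientation': [1.0, -0.001, -0.0, 0.0], 'force': [0.056, -0.064, 0.058]}
relay_unit 0.68 [373.2 213.3] [ 0.4955 -0.1032  0.0381]
relay_unit 0.6 [440.9 354.8] [ 0.2959 -0.2111  0.0178]
relay_top 0.64 [393.5 217.1] [ 0.5017 -0.1156  0.0689]
gauge 0.82 [164.4 141.5] [0.5766 0.0979 0.0823]
gauge 0.62 [391.3  87.4] [ 0.6223 -0.1022  0.0665]
bar 0.81 [143.7 151.3] [0.5688 0.1163 0.0827]
fence 0.81 [153.2 170.4] [0.5395 0.1308 0.0241]
fence 0.65 [393.   83.9] [ 0.6247 -0.1035  0.067 ]
stop 0.96 [130.8  64.5] [0.6436 0.1358 0.0376]
mat 0.008973665944339237
0.026 1710 [ 0.48133144 -0.10836442  0.03457164] 0.035049409379327406 0.03823000878134722 ((481.1008605957031, -111.44952392578125), (30.954696655273438, 92.22269439697266), 81.44744873046875)
0.055 810 [ 0.49872969 -0.11243622  0.06617738] 0.06728699626617374 0.06882070299709518 ((497.1522216796875, -113.71529388427734), (24.155637741088867, 28.265329360961914), 81.59347534179688)
[(np.float64(-0.005), 50), (np.float64(-0.002), 16073), (np.float64(0.001), 3990), (np.float64(0.004), 110), (np.float64(0.007), 116), (np.float64(0.01), 117), (np.float64(0.013), 2485), (np.float64(0.016), 15672), (np.float64(0.019), 394), (np.float64(0.022), 1013), (np.float64(0.025), 1466), (np.float64(0.028), 165), (np.float64(0.031), 200), (np.float64(0.034), 170), (np.float64(0.037), 839), (np.float64(0.04), 120), (np.float64(0.043), 16), (np.float64(0.046), 15), (np.float64(0.049), 15), (np.float64(0.052), 18), (np.float64(0.055), 13), (np.float64(0.058), 20), (np.float64(0.061), 19), (np.float64(0.064), 14), (np.float64(0.067), 18), (np.float64(0.07), 40), (np.float64(0.073), 30), (np.float64(0.076), 21), (np.float64(0.079), 229), (np.float64(0.082), 1507), (np.float64(0.085), 121), (np.float64(0.088), 0), (np.float64(0.091), 0), (np.float64(0.094), 0)]
```

View pics/wrist1.png

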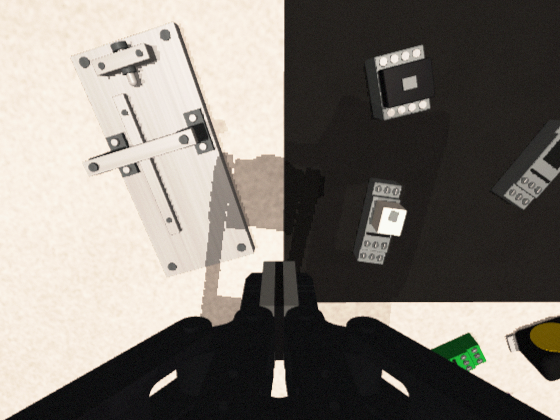

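The wrist view shows the unit at (378,222) with the relay towards image-up, the gauge on the left with its bar at (143,151), fence at (147,165) and stop at (125,60). Next I fit the gauge pose and the press move.

```bash
python3 - <<'E'
from h import *
P=np.load('wrist1.npz')['P'].reshape(-1,3)
m=(abs(P[:,0]-.57)<.17)&(P[:,1]>.02)&(P[:,1]<.24)
rect=lambda lo,hi,q=None:cv2.minAreaRect((P[m&(P[:,2]>lo)&(P[:,2]<hi)][:,:2]*1000).astype(np.float32))
print('bed',rect(.0135,.021),'bar',rect(.081,.085))
print('bedz',np.median(P[m&(P[:,2]>.013)&(P[:,2]<.02)][:,2]), 'barz',np.median(P[m&(P[:,2]>.080)&(P[:,2]<.086)][:,2]))
(cx,cy),_,_=rect(.0135,.021)
b=P[m&(P[:,2]>.0135)&(P[:,2]<.021)][:,:2]
box=cv2.boxPoints(rect(.0135,.021)); e=[box[1]-box[0],box[2]-box[1]]; l=max(e,key=np.linalg.norm); l=l/np.linalg.norm(l); l*=np.sign(l[0])
yaw=np.arctan2(l[1],l[0]); print('yaw',np.degrees(yaw))
X=np.array([np.cos(yaw),np.sin(yaw)]);Y=np.array([-X[1],X[0]])
o=np.array([cx,cy])/1000+.0225*X   # bed centre is at x -22.5
print('origin from bed',o)
L=np.c_[(P[:,:2]-o)@X,(P[:,:2]-o)@Y,P[:,2]]
g=lambda lo,hi,x0,x1,y0,y1:L[m&(L[:,2]>lo)&(L[:,2]<hi)&(L[:,0]>x0)&(L[:,0]<x1)&(L[:,1]>y0)&(L[:,1]<y1)]
def pr(n,q): print(n,len(q),np.round(np.percentile(q,[1,50,99],axis=0)*1000,1).tolist())
pr('fence',g(.0235,.029,-.11,.07,.005,.04)); pr('bar',g(.080,.086,-.03,.03,-.07,.07)); pr('stop',g(.034,.042,.06,.11,-.04,.04)); pr('screw',g(.024,.034,.045,.074,-.008,.008))
q=g(.0235,.029,-.09,-.02,.005,.04)
for a in np.arange(-.095,.055,.015):
    k=q=g(.0235,.029,a,a+.015,.005,.04); 
    if len(k)>5: print(round(a,3),np.round(np.percentile(k[:,1],[3,97])*1000,1))
s=robot.observe(); M=R.from_quat(s['orientation']).as_matrix()
print('to relay',M.T@(np.array([.4972,-.1137,.08])-s['tool_pos']))
E
```

```text
bed ((546.1551513671875, 115.15628814697266), (254.99215698242188, 110.85328674316406), 16.482255935668945) bar ((567.6832275390625, 121.40418243408203), (14.003693580627441, 104.62897491455078), 16.38396453857422)
bedz 0.016884066281369126 barz 0.08289986663845811
yaw 16.482252
origin from bed [0.56773057 0.12153995]
fence 1558 [[-96.1, 14.8, 23.6], [-20.1, 20.6, 25.8], [55.6, 37.7, 27.7]]
bar 1789 [[-6.9, -51.6, 81.1], [0.1, -1.4, 82.9], [6.8, 50.7, 85.7]]
stop 1080 [[73.6, -27.0, 34.2], [83.6, -0.9, 38.8], [98.2, 26.2, 41.0]]
screw 143 [[59.8, -6.5, 26.8], [67.6, -1.1, 31.0], [73.7, 5.4, 33.8]]
-0.095 [15.3 26.4]
-0.08 [15.1 26.3]
-0.065 [15.3 26.2]
-0.05 [15.2 26.4]
-0.035 [15.2 26.5]
-0.02 [14.9 39.4]
-0.005 [15.4 36.1]
0.01 [15.1 38.1]
0.025 [15.  26.2]
0.04 [14.9 26.2]
to relay [-0.04296196  0.11262588  0.18132073]
```

Gauge: origin (0.5677, 0.1215), yaw 16.5°, bed z 0.017. Unit: (0.481, -0.1115), yaw -8.5°. I move above the relay with the claw shut.

Scaled: 0.18 m / 0.75 = 0.24, 0.1126 m / 0.75 = 0.1501, 0.149 rad / 3.1416 = 0.0474.

Request:
{"method": "carry_out", "body": {
  "increments": [
    [-0.0573, 0.1501, 0.1333, 0, 0, 0.0474],
    [-0.0573, 0.1501, 0.1333, 0, 0, 0.0474],
    [-0.0573, 0.1501, 0.1333, 0, 0, 0.0474],
    [-0.0573, 0.1501, 0.24, 0, 0, 0.0474],
    [-0.0573, 0.1501, 0.24, 0, 0, 0.0474],
    [-0.0573, 0.1501, 0.24, 0, 0, 0.0474],
    [-0.0573, 0.1501, 0.24, 0, 0, 0.0474]
  ],
  "claw": 0.0
}}

```text
time_s: 4.9
tool_pos: [0.4993, -0.114, 0.0835]
orientation: [0.997, -0.074, 0.002, 0.001]
force: [0.2, 0.9, 0.4]
opening: -0.002
grasp_force: 0.0
```

```bash
python3 - <<'E'
from h import *
s=robot.observe(); print(np.round(s['tool_pos'],4),np.degrees(R.from_quat(s['orientation']).as_euler('zyx')),s['force'])
im,d,P,T,f,c=cam('wrist'); cv2.imwrite('pics/wrist2.png',im)
P=P.reshape(-1,3); m=(abs(P[:,0]-.49)<.06)&(abs(P[:,1]+.105)<.06)
for lo,hi in((.027,.045),(.064,.075)):
    q=P[m&(P[:,2]>lo)&(P[:,2]<hi)]
    if len(q): print(lo,len(q),np.median(q[:,2]),cv2.minAreaRect((q[:,:2]*1000).astype(np.float32)))
print(np.nanmedian(P[m&(P[:,2]<.015)][:,2]))
E
```

```text
[ 0.4993 -0.114   0.0835] [  8.49974094   0.2222274  179.90785666] [0.22963606 0.94931328 0.36994406]
0.027 2156 0.031748898062347916 ((502.5609130859375, -115.10971069335938), (30.092891693115234, 48.812828063964844), 81.3648910522461)
0.064 1279 0.06761309542673286 ((502.7386474609375, -115.23494720458984), (24.076274871826172, 16.63810157775879), 81.1002426147461)
0.009069610329755562
```

View pics/wrist2.png

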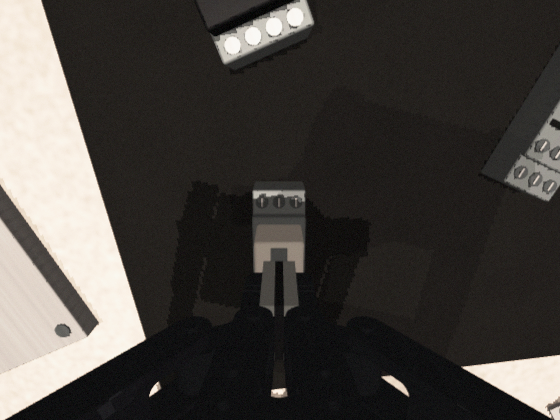

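The view shows the shut fingertips over the white relay at (279,250), centred across it. I step down and watch the force.

Scaled: 0.012 m / 0.75 = 0.016, 0.01 m / 0.75 = 0.0133.

Request:
{"method": "carry_out", "body": {
  "increments": [
    [-0.0013, 0, 0.0067, 0, 0, 0],
    [-0.0013, 0, 0.012, 0, 0, 0],
    [-0.0013, 0, 0.0133, 0, 0, 0],
    [-0.0013, 0, 0.0147, 0, 0, 0],
    [-0.0013, 0, 0.016, 0, 0, 0],
    [-0.0013, 0, 0.016, 0, 0, 0]
  ]
}}

```text
time_s: 5.7
tool_pos: [0.4962, -0.1135, 0.0692]
orientation: [0.997, -0.075, -0.0, -0.0]
force: [0.1, 0.0, -0.1]
opening: 0.001
grasp_force: 0.0
```

Scaled: 0.001 m / 0.75 = 0.0013, 0.0005 m / 0.75 = 0.0007.

Request:
{"method": "carry_out", "body": {
  "increments": [
    [0, 0, 0.0007, 0, 0, 0],
    [0, 0, 0.0013, 0, 0, 0],
    [0, 0, 0.0013, 0, 0, 0]
  ]
}}

```text
time_s: 6.08
tool_pos: [0.4962, -0.1135, 0.0682]
orientation: [0.997, -0.075, -0.0, -0.0]
force: [-0.5, 0.2, 0.2]
opening: 0.001
grasp_force: 0.0
```

Scaled: 0.001 m / 0.75 = 0.0013, 0.0005 m / 0.75 = 0.0007.

Request:
{"method": "carry_out", "body": {
  "increments": [
    [0, 0, 0.0007, 0, 0, 0],
    [0, 0, 0.0013, 0, 0, 0],
    [0, 0, 0.0013, 0, 0, 0]
  ]
}}

```text
time_s: 6.45
tool_pos: [0.4962, -0.1135, 0.0674]
orientation: [0.997, -0.075, 0.0, 0.0]
force: [-0.3, 0.1, 1.4]
opening: 0.001
grasp_force: 0.9
```

Scaled: 0.001 m / 0.75 = 0.0013, 0.0005 m / 0.75 = 0.0007.

Request:
{"method": "carry_out", "body": {
  "increments": [
    [0, 0, 0.0007, 0, 0, 0],
    [0, 0, 0.0013, 0, 0, 0],
    [0, 0, 0.0013, 0, 0, 0]
  ]
}}

```text
time_s: 6.82
tool_pos: [0.4963, -0.1135, 0.0672]
orientation: [0.997, -0.074, -0.0, 0.0]
force: [-2.7, 0.6, 8.1]
opening: -0.003
grasp_force: 3.8
```

Scaled: 0.001 m / 0.75 = 0.0013, 0.0005 m / 0.75 = 0.0007.

Request:
{"method": "carry_out", "body": {
  "increments": [
    [0, 0, 0.0007, 0, 0, 0],
    [0, 0, 0.0013, 0, 0, 0],
    [0, 0, 0.0013, 0, 0, 0]
  ]
}}

```text
time_s: 7.2
tool_pos: [0.4963, -0.1135, 0.0664]
orientation: [0.997, -0.074, 0.0, 0.0]
force: [-2.1, 1.6, 8.8]
opening: 0.002
grasp_force: 4.1
```

Scaled: 0.001 m / 0.75 = 0.0013, 0.0005 m / 0.75 = 0.0007.

Request:
{"method": "carry_out", "body": {
  "increments": [
    [0, 0, 0.0007, 0, 0, 0],
    [0, 0, 0.0013, 0, 0, 0],
    [0, 0, 0.0013, 0, 0, 0]
  ]
}}

```text
time_s: 7.58
tool_pos: [0.4963, -0.1135, 0.0654]
orientation: [0.997, -0.074, 0.0, 0.0]
force: [-3.5, 1.2, 8.8]
opening: 0.003
grasp_force: 4.1
```

Scaled: 0.001 m / 0.75 = 0.0013, 0.0005 m / 0.75 = 0.0007.

Request:
{"method": "carry_out", "body": {
  "increments": [
    [0, 0, 0.0007, 0, 0, 0],
    [0, 0, 0.0013, 0, 0, 0],
    [0, 0, 0.0013, 0, 0, 0]
  ]
}}

```text
time_s: 7.95
tool_pos: [0.4963, -0.1135, 0.0644]
orientation: [0.997, -0.074, -0.0, 0.0]
force: [-2.2, 2.1, 8.4]
opening: -0.001
grasp_force: 4.1
```

Scaled: 0.001 m / 0.75 = 0.0013, 0.0005 m / 0.75 = 0.0007.

Request:
{"method": "carry_out", "body": {
  "increments": [
    [0, 0, 0.0007, 0, 0, 0],
    [0, 0, 0.0013, 0, 0, 0],
    [0, 0, 0.0013, 0, 0, 0]
  ]
}}

```text
time_s: 8.32
tool_pos: [0.4963, -0.1135, 0.0633]
orientation: [0.997, -0.074, -0.0, 0.0]
force: [-3.2, 1.4, 8.1]
opening: 0.002
grasp_force: 4.1
```

Scaled: 0.0007 m / 0.75 = 0.0009, 0.0004 m / 0.75 = 0.0005.

Request:
{"method": "carry_out", "body": {
  "increments": [
    [0, 0, 0.0005, 0, 0, 0],
    [0, 0, 0.0009, 0, 0, 0],
    [0, 0, 0.0009, 0, 0, 0]
  ]
}}

```text
time_s: 8.7
tool_pos: [0.4963, -0.1135, 0.0628]
orientation: [0.997, -0.074, -0.0, 0.0]
force: [-3.5, 0.6, 9.9]
opening: 0.0
grasp_force: 4.5
```

Scaled: 0.0005 m / 0.75 = 0.0007, 0.0003 m / 0.75 = 0.0004.

Request:
{"method": "carry_out", "body": {
  "increments": [
    [0, 0, 0.0004, 0, 0, 0],
    [0, 0, 0.0007, 0, 0, 0],
    [0, 0, 0.0007, 0, 0, 0]
  ]
}}

```text
time_s: 9.07
tool_pos: [0.4964, -0.1135, 0.0627]
orientation: [0.997, -0.074, -0.0, 0.0]
force: [-3.9, 1.1, 11.6]
opening: 0.0
grasp_force: 6.1
```

Scaled: 0.0005 m / 0.75 = 0.0007, 0.0003 m / 0.75 = 0.0004.

Request:
{"method": "carry_out", "body": {
  "increments": [
    [0, 0, 0.0004, 0, 0, 0],
    [0, 0, 0.0007, 0, 0, 0],
    [0, 0, 0.0007, 0, 0, 0]
  ]
}}

```text
time_s: 9.45
tool_pos: [0.4964, -0.1135, 0.0627]
orientation: [0.997, -0.074, -0.0, 0.0]
force: [-5.4, 1.6, 15.2]
opening: -0.001
grasp_force: 7.6
```

The relay is home: z stays at 0.0627 while the force rises to 15 N, so the unit's underside is at about z 0.0087. I lift off, open the claw and go over the tail.

Request:
{"method": "carry_out", "body": {
  "increments": [
    [0, 0, -0.0267, 0, 0, 0],
    [0, 0, -0.0667, 0, 0, 0],
    [-0.0667, 0, -0.0667, 0, 0, 0],
    [-0.07, 0, -0.0667, 0, 0, 0],
    [-0.07, 0, -0.0133, 0, 0, 0],
    [-0.07, 0, 0.0267, 0, 0, 0],
    [-0.07, 0, 0.0267, 0, 0, 0],
    [-0.07, 0, 0.0267, 0, 0, 0]
  ],
  "claw": 0.06
}}

```text
time_s: 10.45
tool_pos: [0.4454, -0.1061, 0.0413]
orientation: [0.997, -0.075, 0.001, 0.0]
force: [0.6, 0.1, 0.8]
opening: 0.701
grasp_force: 0.0
```

```bash
python3 - <<'E'
from h import *
s=robot.observe(); print(np.round(s['tool_pos'],4),s['force'],s['opening'])
im,d,P,T,f,c=cam('wrist'); cv2.imwrite('pics/wrist3.png',im)
P=P.reshape(-1,3); m=(abs(P[:,0]-.49)<.06)&(abs(P[:,1]+.105)<.06)
q=P[m&(P[:,2]>.059)&(P[:,2]<.068)&(P[:,0]>.478)]; print(np.median(q[:,2]),cv2.minAreaRect((q[:,:2]*1000).astype(np.float32)))
E
```

```text
[ 0.4454 -0.1061  0.0413] [0.57682993 0.10740329 0.76950301] 0.7012179304912863
0.0630318931895445 ((496.5845031738281, -114.21456146240234), (24.181657791137695, 28.197546005249023), 81.44998168945312)
```

View pics/wrist3.png

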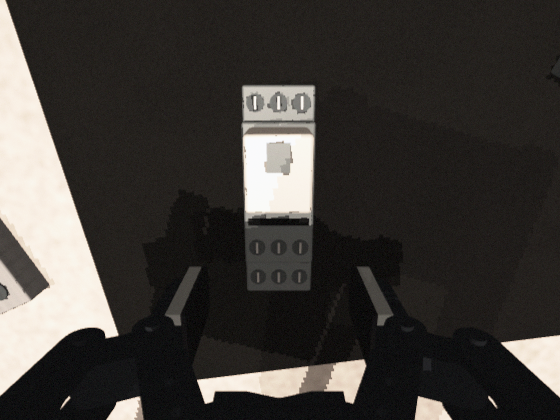

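The relay top now reads 0.063, so it is seated, and the fingers straddle the tail at (279,275), well aligned. I lower and grip.

Scaled: 0.0225 m / 0.75 = 0.03, 0.012 m / 0.75 = 0.016.

Request:
{"method": "carry_out", "body": {
  "increments": [
    [0, 0, 0.016, 0, 0, 0],
    [0, 0, 0.03, 0, 0, 0],
    [0, 0, 0.03, 0, 0, 0],
    [0, 0, 0.03, 0, 0, 0]
  ]
}}

```text
time_s: 11.0
tool_pos: [0.4442, -0.1056, 0.0179]
orientation: [0.997, -0.075, -0.0, -0.0]
force: [-0.5, -0.3, 1.2]
opening: 0.7
grasp_force: 0.0
```

Request:
{"method": "carry_out", "body": {
  "increments": [
    [0, 0, 0, 0, 0, 0],
    [0, 0, 0, 0, 0, 0],
    [0, 0, 0, 0, 0, 0],
    [0, 0, 0, 0, 0, 0],
    [0, 0, 0, 0, 0, 0]
  ],
  "claw": 0.02,
  "force": 60
}}

```text
time_s: 11.62
tool_pos: [0.4448, -0.1059, 0.0186]
orientation: [0.997, -0.075, 0.001, 0.0]
force: [-1.0, -0.0, 5.6]
opening: 0.333
grasp_force: 59.9
```

Scaled: -0.1935 m / 0.75 = -0.258, -0.09 m / 0.75 = -0.12, -0.437 rad / 3.1416 = -0.1391.

Request:
{"method": "carry_out", "body": {
  "increments": [
    [0, 0, -0.0133, 0, 0, 0],
    [0, 0, -0.0533, 0, 0, 0],
    [0, 0, -0.12, 0, 0, 0],
    [-0.0063, -0.0533, -0.1333, 0, 0, -0.0318],
    [-0.0125, -0.12, -0.1333, 0, 0, -0.0796],
    [-0.0125, -0.1867, -0.1333, 0, 0, -0.1273],
    [-0.0125, -0.24, -0.1333, 0, 0, -0.1391],
    [-0.0125, -0.258, -0.1333, 0, 0, -0.1391],
    [-0.0125, -0.258, -0.0933, 0, 0, -0.1391],
    [-0.0125, -0.258, -0.0533, 0, 0, -0.1391],
    [-0.0125, -0.258, -0.04, 0, 0, -0.1391],
    [-0.0125, -0.258, -0.04, 0, 0, -0.1391],
    [-0.0125, -0.258, -0.04, 0, 0, -0.1391]
  ]
}}

```text
time_s: 13.25
tool_pos: [0.4649, 0.0868, 0.0492]
orientation: [0.99, 0.143, 0.001, 0.0]
force: [0.0, -0.7, -1.9]
opening: 0.333
grasp_force: 59.6
```

```bash
cat > g.py <<'E'
from h import *
o=np.array([.56773,.12154]);yaw=np.radians(16.48)
X=np.array([np.cos(yaw),np.sin(yaw)]);Y=np.array([-X[1],X[0]])
def tool():
    s=robot.observe(); M=R.from_quat(s['orientation']).as_matrix(); p=np.array(s['tool_pos'])
    d=p[:2]-o
    print('t',s['time_s'],'gauge',np.round([1000*d@X,1000*d@Y,1000*p[2]],1),'yawerr',round(np.degrees(np.arctan2(M[1,0],M[0,0]))-16.48,2),'z',np.round(M[:,2],4),'F gauge',np.round([np.array(s['force'][:2])@X,np.array(s['force'][:2])@Y,s['force'][2]],1),'open',round(s['opening'],3),s['grasp_force'])
E
python3 - <<'E'
from g import *
tool()
im,d,P,T,f,c=cam('wrist'); cv2.imwrite('pics/wrist4.png',im)
P=P.reshape(-1,3);G=np.c_[(P[:,:2]-o)@X,(P[:,:2]-o)@Y,P[:,2]]*1000
def rr(n,m): 
    q=G[m]; print(n,len(q),np.median(q[:,2]),cv2.minAreaRect(q[:,:2].astype(np.float32)),np.percentile(q[:,2],[3,97]))
inb=(G[:,0]>-95)&(G[:,0]<-12)&(abs(G[:,1])<40)
rr('relay top',inb&(G[:,2]>80)&(G[:,2]<105)); rr('unit',inb&(G[:,2]>42))
nose=G[inb&(G[:,2]>50)&(G[:,2]<75)]; print('nose',np.percentile(nose,[1,50,99],axis=0))
rr('bed',(G[:,2]>12)&(G[:,2]<20)&(abs(G[:,1])<70)&(abs(G[:,0])<170))
E
```

```text
t 13.25 gauge [-108.5   -4.1   49.2] yawerr -0.02 z [ 2.2e-03 -1.0e-04 -1.0e+00] F gauge [-0.2 -0.7 -1.9] open 0.333 59.583695232868195
relay top 8476 93.52776042658837 ((-68.48631286621094, 4.147314071655273), (66.11488342285156, 53.02568435668945), 89.99996185302734) [88.93395792 94.85587027]
unit 24059 93.55708563868242 ((-60.58017349243164, 3.800416946411133), (66.80867767333984, 68.83797454833984), 89.99996185302734) [ 61.04529074 135.31641877]
nose [[-94.58398819 -19.35704295  60.12747885]
 [-40.22187188  -4.59536566  66.08043284]
 [-26.22118348   9.92893287  70.88943541]]
bed 33587 16.941325183984418 ((-73.43773651123047, 0.25885009765625), (110.40711212158203, 154.11480712890625), 89.91275787353516) [15.73262631 18.21038635]
```

View pics/wrist4.png

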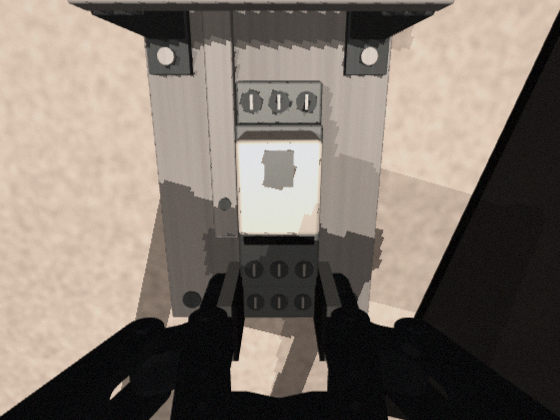

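The unit is held over the infeed in front of the bar, aligned and just clear of the fence (left, x≈225). I lower it gently.

Scaled: 0.0205 m / 0.75 = 0.0273, 0.0195 m / 0.75 = 0.026.

Request:
{"method": "carry_out", "body": {
  "increments": [
    [0, 0, 0.0133, 0, 0, 0],
    [0, 0, 0.024, 0, 0, 0],
    [0, 0, 0.026, 0, 0, 0],
    [0, 0, 0.0273, 0, 0, 0],
    [0, 0, 0.0273, 0, 0, 0],
    [0, 0, 0.0273, 0, 0, 0]
  ]
}}

```text
time_s: 14.05
tool_pos: [0.464, 0.0871, 0.0278]
orientation: [0.99, 0.143, 0.0, 0.0]
force: [-0.3, 0.0, -1.3]
opening: 0.335
grasp_force: 59.6
```

Scaled: 0.001 m / 0.75 = 0.0013, 0.0005 m / 0.75 = 0.0007.

Request:
{"method": "carry_out", "body": {
  "increments": [
    [0, 0, 0.0007, 0, 0, 0],
    [0, 0, 0.0013, 0, 0, 0],
    [0, 0, 0.0013, 0, 0, 0]
  ]
}}

```text
time_s: 14.42
tool_pos: [0.4638, 0.0871, 0.0266]
orientation: [0.99, 0.143, 0.0, 0.0]
force: [1.2, 0.0, -1.1]
opening: 0.335
grasp_force: 59.6
```

Scaled: 0.0008 m / 0.75 = 0.0011, 0.0004 m / 0.75 = 0.0005.

Request:
{"method": "carry_out", "body": {
  "increments": [
    [0, 0, 0.0005, 0, 0, 0],
    [0, 0, 0.0011, 0, 0, 0],
    [0, 0, 0.0011, 0, 0, 0]
  ]
}}

```text
time_s: 14.8
tool_pos: [0.4638, 0.0871, 0.0265]
orientation: [0.99, 0.143, -0.0, 0.0]
force: [-2.9, -1.0, 5.7]
opening: 0.335
grasp_force: 60.6
```

On the bed. I release so it sits flat, raise slightly and regrip lightly.

Scaled: -0.0025 m / 0.75 = -0.0033, -0.0015 m / 0.75 = -0.002.

Request:
{"method": "carry_out", "body": {
  "increments": [
    [0, 0, -0.0007, 0, 0, 0],
    [0, 0, -0.002, 0, 0, 0],
    [0, 0, -0.0033, 0, 0, 0],
    [0, 0, -0.0033, 0, 0, 0]
  ],
  "claw": 0.036
}}

```text
time_s: 15.3
tool_pos: [0.4639, 0.0871, 0.0283]
orientation: [0.99, 0.143, 0.0, 0.0]
force: [0.4, 0.5, -0.3]
opening: 0.42
grasp_force: 0.0
```

Request:
{"method": "carry_out", "body": {
  "increments": [
    [0, 0, 0, 0, 0, 0],
    [0, 0, 0, 0, 0, 0],
    [0, 0, 0, 0, 0, 0],
    [0, 0, 0, 0, 0, 0]
  ],
  "claw": 0.02,
  "force": 25
}}

```text
time_s: 15.8
tool_pos: [0.464, 0.0871, 0.0284]
orientation: [0.99, 0.143, 0.0, 0.0]
force: [0.5, -0.2, 1.4]
opening: 0.344
grasp_force: 25.2
```

```bash
python3 - <<'E'
from g import *
tool()
im,d,P,T,f,c=cam('wrist')
P=P.reshape(-1,3);G=np.c_[(P[:,:2]-o)@X,(P[:,:2]-o)@Y,P[:,2]]*1000
q=G[(G[:,0]>-78)&(G[:,0]<-15)&(abs(G[:,1]+4)<14)&(G[:,2]>66)&(G[:,2]<76)]
A=np.c_[q[:,:2]-q[:,:2].mean(0),np.ones(len(q))]; print('relay top plane',np.linalg.lstsq(A,q[:,2],rcond=None)[0],cv2.minAreaRect(q[:,:2].astype(np.float32)))
q=G[(G[:,0]>-78)&(G[:,0]<-10)&(G[:,1]>13)&(G[:,1]<35)&(G[:,2]>23)&(G[:,2]<30)]; print('fence y',np.percentile(q[:,1],[2,98]))
E
```

```text
t 15.8 gauge [-109.3   -3.6   28.4] yawerr 0.01 z [ 4.e-04 -0.e+00 -1.e+00] F gauge [ 0.4 -0.3  1.4] open 0.344 25.221329480409622
relay top plane [-7.70920924e-03  9.75850944e-04  7.08855793e+01] ((-56.76527404785156, -4.186509132385254), (28.12622833251953, 24.161235809326172), 0.02650635316967964)
fence y [15.12786176 26.87396301]
```

Scaled: -0.0035 m / 0.75 = -0.0047, -0.003 m / 0.75 = -0.004.

Request:
{"method": "carry_out", "body": {
  "increments": [
    [0, -0.0013, 0, 0, 0, 0],
    [0, -0.0027, 0, 0, 0, 0],
    [0, -0.004, 0, 0, 0, 0],
    [0, -0.0047, 0, 0, 0, 0],
    [0, -0.0047, 0, 0, 0, 0]
  ]
}}

```text
time_s: 16.48
tool_pos: [0.4629, 0.0905, 0.0284]
orientation: [0.99, 0.143, 0.0, 0.0]
force: [1.1, -0.3, 3.2]
opening: 0.345
grasp_force: 25.3
```

Scaled: -0.0005 m / 0.75 = -0.0007, -0.0003 m / 0.75 = -0.0004.

Request:
{"method": "carry_out", "body": {
  "increments": [
    [0, -0.0004, 0, 0, 0, 0],
    [0, -0.0007, 0, 0, 0, 0],
    [0, -0.0007, 0, 0, 0, 0]
  ]
}}

```text
time_s: 16.85
tool_pos: [0.4629, 0.0909, 0.0284]
orientation: [0.99, 0.143, 0.0, 0.0]
force: [0.8, -1.9, 2.9]
opening: 0.346
grasp_force: 25.4
```

Scaled: -0.0005 m / 0.75 = -0.0007, -0.0003 m / 0.75 = -0.0004.

Request:
{"method": "carry_out", "body": {
  "increments": [
    [0, -0.0004, 0, 0, 0, 0],
    [0, -0.0007, 0, 0, 0, 0],
    [0, -0.0007, 0, 0, 0, 0]
  ]
}}

```text
time_s: 17.23
tool_pos: [0.4627, 0.0913, 0.0284]
orientation: [0.99, 0.143, 0.0, 0.0]
force: [1.1, -1.4, 3.4]
opening: 0.341
grasp_force: 25.5
```

Scaled: -0.0005 m / 0.75 = -0.0007, -0.0003 m / 0.75 = -0.0004.

Request:
{"method": "carry_out", "body": {
  "increments": [
    [0, -0.0004, 0, 0, 0, 0],
    [0, -0.0007, 0, 0, 0, 0],
    [0, -0.0007, 0, 0, 0, 0]
  ]
}}

```text
time_s: 17.6
tool_pos: [0.4626, 0.0914, 0.0284]
orientation: [0.99, 0.143, 0.0, 0.0]
force: [1.3, -5.6, 4.6]
opening: 0.347
grasp_force: 25.5
```

Scaled: -0.0003 m / 0.75 = -0.0004, -0.0002 m / 0.75 = -0.0003.

Request:
{"method": "carry_out", "body": {
  "increments": [
    [0, -0.0003, 0, 0, 0, 0],
    [0, -0.0004, 0, 0, 0, 0],
    [0, -0.0004, 0, 0, 0, 0]
  ]
}}

```text
time_s: 17.98
tool_pos: [0.4626, 0.0914, 0.0284]
orientation: [0.99, 0.143, 0.0, 0.001]
force: [1.3, -6.9, 3.8]
opening: 0.341
grasp_force: 25.5
```

```bash
python3 -c "
from g import *
tool()"
```

```text
t 17.975 gauge [-109.3    0.9   28.4] yawerr 0.01 z [ 7.0e-04 -1.4e-03 -1.0e+00] F gauge [-0.7 -7.   3.8] open 0.341 25.487608015537262
```

Fence contact felt (7 N). I ease off slightly and slide along.

Scaled: 0.02 m / 0.75 = 0.0267, 0.015 m / 0.75 = 0.02.

Request:
{"method": "carry_out", "body": {
  "increments": [
    [0, 0.0007, -0.0003, 0, 0, 0],
    [0.004, 0.0007, -0.0003, 0, 0, 0],
    [0.012, 0.0007, -0.0003, 0, 0, 0],
    [0.02, 0.0007, -0.0003, 0, 0, 0],
    [0.0267, 0.0007, -0.0003, 0, 0, 0],
    [0.0267, 0.0007, -0.0003, 0, 0, 0]
  ]
}}

```text
time_s: 18.73
tool_pos: [0.478, 0.0959, 0.0282]
orientation: [0.99, 0.144, -0.004, 0.001]
force: [-7.9, -9.3, 13.2]
opening: 0.342
grasp_force: 26.9
```

```bash
python3 -c "
from g import *
tool()"
```

```text
t 18.725 gauge [-93.3   0.9  28.2] yawerr 0.08 z [-0.0086 -0.0031 -1.    ] F gauge [-10.2  -6.6  13.2] open 0.342 26.880030557513237
```

Unexpected resistance (-10 N along x, +13 N up). I look before going on.

```bash
python3 - <<'E'
from g import *
tool()
a=cam('wrist')[0]; im,d,P,T,f,c=cam('side')
b=cv2.resize(im[190:275,190:330],(560,340),interpolation=cv2.INTER_CUBIC)
cv2.imwrite('pics/c5.png',cv2.resize(np.hstack([a[60:400],b]),(800,243)))
cv2.imwrite('pics/c5.png',np.vstack([a[150:400,80:480],cv2.resize(im[190:275,200:320],(400,283),interpolation=cv2.INTER_CUBIC)]))
tool()
E
```

```text
t 18.725 gauge [-93.3   0.9  28.2] yawerr 0.08 z [-0.0086 -0.0031 -1.    ] F gauge [-10.2  -6.6  13.2] open 0.342 26.880030557513237
t 18.825 gauge [-93.3   0.9  28.2] yawerr 0.08 z [-0.0083 -0.0031 -1.    ] F gauge [-9.4 -6.8 13. ] open 0.344 26.833263337612152
```

View pics/c5.png

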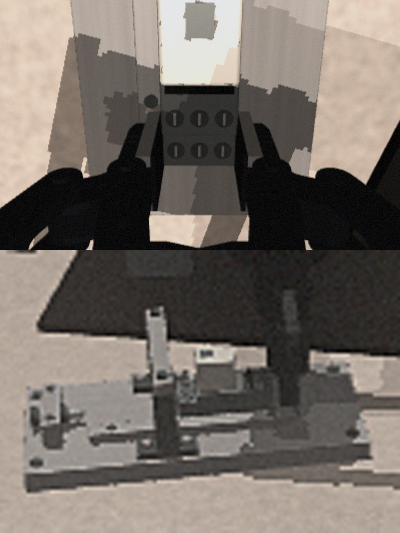

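The +y finger has caught on the fence's screw head (crop (150,100)). I back off, release, raise a little and regrip higher.

Scaled: -0.008 m / 0.75 = -0.0107, -0.003 m / 0.75 = -0.004.

Request:
{"method": "carry_out", "body": {
  "increments": [
    [-0.004, 0.0003, 0, 0, 0, 0],
    [-0.0107, 0.0005, 0, 0, 0, 0],
    [-0.0107, 0.0005, 0, 0, 0, 0]
  ]
}}

```text
time_s: 19.2
tool_pos: [0.4737, 0.0946, 0.0282]
orientation: [0.99, 0.143, -0.0, 0.0]
force: [3.0, -2.3, -0.1]
opening: 0.347
grasp_force: 25.4
```

Request:
{"method": "carry_out", "body": {
  "increments": [
    [0, 0, 0, 0, 0, 0],
    [0, 0, -0.0013, 0, 0, 0],
    [0, 0, -0.006, 0, 0, 0],
    [0, 0, -0.006, 0, 0, 0],
    [0, 0, -0.006, 0, 0, 0]
  ],
  "claw": 0.036
}}

```text
time_s: 19.82
tool_pos: [0.474, 0.0948, 0.0331]
orientation: [0.99, 0.143, 0.0, -0.0]
force: [-0.2, 0.4, 0.0]
opening: 0.423
grasp_force: 0.0
```

```bash
python3 - <<'E'
from g import *
tool()
im,d,P,T,f,c=cam('wrist'); np.savez('w6.npz',im=im,P=P)
P=P.reshape(-1,3);G=np.c_[(P[:,:2]-o)@X,(P[:,:2]-o)@Y,P[:,2]]*1000
q=G[(G[:,0]>-78)&(G[:,0]<-5)&(abs(G[:,1])<15)&(G[:,2]>66)&(G[:,2]<76)]
A=np.c_[q[:,:2]-q[:,:2].mean(0),np.ones(len(q))]; print('relay top plane',np.linalg.lstsq(A,q[:,2],rcond=None)[0],cv2.minAreaRect(q[:,:2].astype(np.float32)))
L=np.load('wrist1.npz')['P'].reshape(-1,3); G0=np.c_[(L[:,:2]-o)@X,(L[:,:2]-o)@Y,L[:,2]]*1000
for x in range(-100,-60,4):
    q=G0[(G0[:,0]>x)&(G0[:,0]<x+4)&(G0[:,1]>16)&(G0[:,1]<26)&(G0[:,2]<40)]; print(x,np.round(np.percentile(q[:,2],[50,90,97]),1),end=' ')
E
```

```text
t 19.825 gauge [-97.4   1.   33.1] yawerr 0.01 z [ 1.e-04  2.e-04 -1.e+00] F gauge [-0.1  0.4  0. ] open 0.423 0.0
relay top plane [2.55937322e-02 9.20772746e-04 7.09477342e+01] ((-33.425174713134766, 0.0961141586303711), (29.955976486206055, 52.5072021484375), 89.8193588256836)
-100 [25.1 26.2 26.6] -96 [25.8 26.5 27.2] -92 [26.  26.5 26.8] -88 [25.9 26.7 26.9] -84 [26.4 27.4 28. ] -80 [26.3 27.  27.9] -76 [25.9 27.  27.3] -72 [25.9 26.8 27. ] -68 [25.6 26.4 27.3] -64 [25.9 26.7 27.5]
```

The screw head top is about 11 mm above the bed, at x -82. The fingertips now sit 15 mm above the bed and clear it. I regrip and slide on.

Scaled: 0.001 m / 0.75 = 0.0013, 0.0004 m / 0.75 = 0.0005.

Request:
{"method": "carry_out", "body": {
  "increments": [
    [0, 0.0005, 0.0013, 0, 0, 0],
    [0, 0.0005, 0.0013, 0, 0, 0],
    [0, 0.0005, 0.0013, 0, 0, 0],
    [0, 0.0005, 0.0013, 0, 0, 0],
    [0, 0.0005, 0.0013, 0, 0, 0]
  ],
  "claw": 0.02,
  "force": 25
}}

```text
time_s: 20.5
tool_pos: [0.4741, 0.0946, 0.0328]
orientation: [0.99, 0.143, -0.0, -0.0]
force: [-2.6, 0.5, 6.9]
opening: 0.343
grasp_force: 24.3
```

Scaled: 0.016 m / 0.75 = 0.0213, 0.013 m / 0.75 = 0.0173.

Request:
{"method": "carry_out", "body": {
  "increments": [
    [0.004, 0, 0, 0, 0, 0],
    [0.0107, 0, 0, 0, 0, 0],
    [0.0173, 0, 0, 0, 0, 0],
    [0.0213, 0, 0, 0, 0, 0],
    [0.0213, 0, 0, 0, 0, 0]
  ]
}}

```text
time_s: 21.12
tool_pos: [0.4887, 0.0986, 0.0328]
orientation: [0.99, 0.144, -0.001, 0.0]
force: [-5.7, -0.9, 9.6]
opening: 0.348
grasp_force: 24.8
```

```bash
python3 - <<'E'
from g import *
tool()
im,d,P,T,f,c=cam('wrist')
P=P.reshape(-1,3);G=np.c_[(P[:,:2]-o)@X,(P[:,:2]-o)@Y,P[:,2]]*1000
q=G[(G[:,0]>-78)&(G[:,0]<-9)&(abs(G[:,1])<14)&(G[:,2]>67)&(G[:,2]<75)]
A=np.c_[q[:,:2]-q[:,:2].mean(0),np.ones(len(q))]; print('relay top plane',np.linalg.lstsq(A,q[:,2],rcond=None)[0],cv2.minAreaRect(q[:,:2].astype(np.float32)))
q=G[(G[:,0]>-9)&(G[:,0]<9)&(abs(G[:,1])<50)&(G[:,2]>79)&(G[:,2]<88)]; print('bar top',np.median(q[:,2]))
E
```

```text
t 21.125 gauge [-82.3   0.4  32.8] yawerr 0.03 z [-2.5e-03 -7.0e-04 -1.0e+00] F gauge [-5.7  0.8  9.6] open 0.348 24.79610078036785
relay top plane [-2.25191968e-03  1.83892225e-03  7.08768928e+01] ((-30.3767147064209, -0.27622509002685547), (24.135211944580078, 27.96034812927246), 89.93170928955078)
bar top 83.02742798235751
```

The relay is flat and home (top 70.9) with clearance under the bar. I unload the bed and slide under the bar.

Scaled: 0.015 m / 0.75 = 0.02, 0.013 m / 0.75 = 0.0173.

Request:
{"method": "carry_out", "body": {
  "increments": [
    [0, 0, -0.0008, 0, 0, 0],
    [0.004, -0.0003, -0.0008, 0, 0, 0],
    [0.0107, -0.0004, -0.0008, 0, 0, 0],
    [0.0173, -0.0004, -0.0008, 0, 0, 0],
    [0.02, -0.0004, -0.0008, 0, 0, 0],
    [0.02, -0.0004, -0.0008, 0, 0, 0]
  ]
}}

```text
time_s: 21.92
tool_pos: [0.5035, 0.1033, 0.0328]
orientation: [0.99, 0.143, -0.001, 0.0]
force: [-3.3, -0.6, 5.8]
opening: 0.345
grasp_force: 25.2
```

```bash
python3 -c "
from g import *
tool()"
```

```text
t 21.925 gauge [-66.8   0.8  32.8] yawerr 0.02 z [-1.e-03 -2.e-04 -1.e+00] F gauge [-3.3  0.3  5.8] open 0.345 25.2419925481081
```

Scaled: 0.015 m / 0.75 = 0.02, 0.013 m / 0.75 = 0.0173.

Request:
{"method": "carry_out", "body": {
  "increments": [
    [0.004, 0, -0.0004, 0, 0, 0],
    [0.0107, 0, -0.0004, 0, 0, 0],
    [0.0173, 0, -0.0004, 0, 0, 0],
    [0.02, 0, -0.0004, 0, 0, 0],
    [0.02, 0, -0.0004, 0, 0, 0]
  ]
}}

```text
time_s: 22.55
tool_pos: [0.5187, 0.1078, 0.0328]
orientation: [0.99, 0.143, 0.0, -0.0]
force: [-0.6, -0.7, 0.9]
opening: 0.344
grasp_force: 24.9
```

Scaled: 0.015 m / 0.75 = 0.02, 0.012 m / 0.75 = 0.016.

Request:
{"method": "carry_out", "body": {
  "increments": [
    [0.004, 0, 0, 0, 0, 0],
    [0.0093, 0, 0, 0, 0, 0],
    [0.016, 0, 0, 0, 0, 0],
    [0.02, 0, 0, 0, 0, 0],
    [0.02, 0, 0, 0, 0, 0]
  ]
}}

```text
time_s: 23.18
tool_pos: [0.5334, 0.1122, 0.0328]
orientation: [0.99, 0.143, 0.001, -0.0]
force: [-0.4, -0.4, -0.3]
opening: 0.342
grasp_force: 24.8
```

```bash
python3 - <<'E'
from g import *
tool()
im,d,P,T,f,c=cam('wrist')
P=P.reshape(-1,3);G=np.c_[(P[:,:2]-o)@X,(P[:,:2]-o)@Y,P[:,2]]*1000
q=G[(G[:,0]>9)&(G[:,0]<60)&(abs(G[:,1])<14)&(G[:,2]>66)&(G[:,2]<76)]
if len(q)>50: print('relay far',len(q),np.median(q[:,2]),np.percentile(q[:,:2],[1,99],axis=0))
q=G[(G[:,0]>15)&(G[:,0]<56)&(abs(G[:,1])<18)&(G[:,2]>34)&(G[:,2]<43)]
if len(q)>50: print('nose',np.percentile(q,[1,99],axis=0))
q=G[(G[:,0]>40)&(G[:,0]<74)&(abs(G[:,1])<3)&(G[:,2]>26)&(G[:,2]<34)]
if len(q)>9: print('screw',np.percentile(q[:,0],[1,99]))
E
```

```text
t 23.175 gauge [-35.5   0.7  32.8] yawerr 0.01 z [ 1.7e-03  4.0e-04 -1.0e+00] F gauge [-0.5 -0.2 -0.3] open 0.342 24.76542256772518
relay far 5768 70.91026347495551 [[  9.22005448 -11.61777429]
 [ 30.17975182  11.6435666 ]]
nose [[ 32.1897033  -14.67709805  37.3489212 ]
 [ 45.9132422   14.6204022   42.1255338 ]]
screw [59.52405885 72.91637944]
```

Scaled: 0.01 m / 0.75 = 0.0133, 0.009 m / 0.75 = 0.012.

Request:
{"method": "carry_out", "body": {
  "increments": [
    [0.004, -0.0003, 0, 0, 0, 0],
    [0.008, -0.0003, 0, 0, 0, 0],
    [0.012, -0.0003, 0, 0, 0, 0],
    [0.0133, -0.0003, 0, 0, 0, 0],
    [0.0133, -0.0003, 0, 0, 0, 0]
  ]
}}

```text
time_s: 23.85
tool_pos: [0.5422, 0.1148, 0.0328]
orientation: [0.99, 0.143, -0.0, 0.0]
force: [-2.1, -3.3, 1.9]
opening: 0.344
grasp_force: 25.1
```

Scaled: 0.001 m / 0.75 = 0.0013, 0.0005 m / 0.75 = 0.0007.

Request:
{"method": "carry_out", "body": {
  "increments": [
    [0.0007, 0, 0, 0, 0, 0],
    [0.0013, 0, 0, 0, 0, 0],
    [0.0013, 0, 0, 0, 0, 0]
  ]
}}

```text
time_s: 24.22
tool_pos: [0.5427, 0.1149, 0.0328]
orientation: [0.99, 0.143, -0.0, 0.0]
force: [-2.7, -4.8, 3.1]
opening: 0.342
grasp_force: 25.1
```

Request:
{"method": "carry_out", "body": {
  "increments": [
    [0.0007, 0, 0, 0, 0, 0],
    [0.0013, 0, 0, 0, 0, 0],
    [0.0013, 0, 0, 0, 0, 0]
  ]
}}

```text
time_s: 24.6
tool_pos: [0.5437, 0.1152, 0.0328]
orientation: [0.99, 0.143, -0.0, 0.0]
force: [-2.6, -4.4, 2.9]
opening: 0.343
grasp_force: 25.1
```

Scaled: 0.001 m / 0.75 = 0.0013, 0.0005 m / 0.75 = 0.0007.

Request:
{"method": "carry_out", "body": {
  "increments": [
    [0.0007, 0, 0, 0, 0, 0],
    [0.0013, 0, 0, 0, 0, 0],
    [0.0013, 0, 0, 0, 0, 0]
  ]
}}

```text
time_s: 24.98
tool_pos: [0.5446, 0.1155, 0.0328]
orientation: [0.99, 0.143, -0.0, 0.0]
force: [-3.1, -4.1, 3.3]
opening: 0.345
grasp_force: 25.1
```

Scaled: 0.0007 m / 0.75 = 0.0009, 0.0004 m / 0.75 = 0.0005.

Request:
{"method": "carry_out", "body": {
  "increments": [
    [0.0005, 0, 0, 0, 0, 0],
    [0.0009, 0, 0, 0, 0, 0],
    [0.0009, 0, 0, 0, 0, 0]
  ]
}}

```text
time_s: 25.35
tool_pos: [0.5453, 0.1157, 0.0328]
orientation: [0.99, 0.143, -0.0, 0.0]
force: [-3.6, -3.9, 2.9]
opening: 0.34
grasp_force: 25.1
```

```bash
python3 -c "
from g import *
tool()"
```

```text
t 25.35 gauge [-23.2   0.8  32.8] yawerr 0.01 z [-8.e-04 -6.e-04 -1.e+00] F gauge [-4.5 -2.8  2.9] open 0.34 25.135667100548744
```

Scaled: 0.0007 m / 0.75 = 0.0009, 0.0004 m / 0.75 = 0.0005.

Request:
{"method": "carry_out", "body": {
  "increments": [
    [0.0005, 0, 0, 0, 0, 0],
    [0.0009, 0, 0, 0, 0, 0],
    [0.0009, 0, 0, 0, 0, 0]
  ]
}}

```text
time_s: 25.72
tool_pos: [0.5459, 0.1159, 0.0328]
orientation: [0.99, 0.143, -0.0, 0.0]
force: [-2.8, -5.9, 2.6]
opening: 0.341
grasp_force: 25.1
```

```bash
python3 -c "
from g import *
tool()"
```

```text
t 25.725 gauge [-22.5   0.8  32.8] yawerr 0.02 z [-8.e-04 -6.e-04 -1.e+00] F gauge [-4.4 -4.8  2.6] open 0.341 25.132530257105827
```

Scaled: 0.0006 m / 0.75 = 0.0008, 0.0003 m / 0.75 = 0.0004.

Request:
{"method": "carry_out", "body": {
  "increments": [
    [0.0004, 0, 0, 0, 0, 0],
    [0.0008, 0, 0, 0, 0, 0],
    [0.0008, 0, 0, 0, 0, 0]
  ]
}}

```text
time_s: 26.1
tool_pos: [0.5462, 0.116, 0.0328]
orientation: [0.99, 0.143, -0.001, 0.0]
force: [-4.6, -4.5, 4.9]
opening: 0.344
grasp_force: 25.3
```

Scaled: 0.0006 m / 0.75 = 0.0008, 0.0003 m / 0.75 = 0.0004.

Request:
{"method": "carry_out", "body": {
  "increments": [
    [0.0004, 0, 0, 0, 0, 0],
    [0.0008, 0, 0, 0, 0, 0],
    [0.0008, 0, 0, 0, 0, 0]
  ]
}}

```text
time_s: 26.48
tool_pos: [0.5462, 0.116, 0.0328]
orientation: [0.99, 0.144, -0.001, 0.0]
force: [-4.4, -5.5, 5.3]
opening: 0.343
grasp_force: 25.4
```

```bash
python3 -c "
from g import *
tool()"
```

```text
t 26.475 gauge [-22.2   0.8  32.8] yawerr 0.02 z [-0.0027 -0.0011 -1.    ] F gauge [-5.8 -4.   5.3] open 0.343 25.419484823942184
```

Scaled: 0.0005 m / 0.75 = 0.0007, 0.0003 m / 0.75 = 0.0004.

Request:
{"method": "carry_out", "body": {
  "increments": [
    [0.0004, 0, 0, 0, 0, 0],
    [0.0007, 0, 0, 0, 0, 0],
    [0.0007, 0, 0, 0, 0, 0]
  ]
}}

```text
time_s: 26.85
tool_pos: [0.5463, 0.116, 0.0328]
orientation: [0.99, 0.144, -0.002, 0.0]
force: [-7.1, -5.5, 6.3]
opening: 0.347
grasp_force: 25.5
```

```bash
python3 - <<'E'
from g import *
tool()
im,d,P,T,f,c=cam('wrist')
P=P.reshape(-1,3);G=np.c_[(P[:,:2]-o)@X,(P[:,:2]-o)@Y,P[:,2]]*1000
q=G[(G[:,0]>9)&(G[:,0]<60)&(abs(G[:,1])<14)&(G[:,2]>66)&(G[:,2]<76)]
print('relay far',np.median(q[:,2]),np.percentile(q[:,:2],[1,99],axis=0))
q=G[(G[:,0]>45)&(G[:,0]<62)&(abs(G[:,1])<18)&(G[:,2]>34)&(G[:,2]<43)]; print('nose',np.percentile(q,[1,99],axis=0))
E
```

```text
t 26.85 gauge [-22.2   0.8  32.8] yawerr 0.03 z [-0.0038 -0.0014 -1.    ] F gauge [-8.3 -3.3  6.3] open 0.347 25.53205154836178
relay far 70.92490057754605 [[ 16.16577993 -11.61119172]
 [ 43.54579129  11.64981454]]
nose [[ 45.57342348 -14.65103799  37.406221  ]
 [ 59.31066537  14.62101606  41.21885473]]
```

Contact with the stop is confirmed: position stalled at nose 59.4 while the force rose to 8 N. Fence contact is also present. I ease off, release, back away slightly and lift.

Scaled: -0.0007 m / 0.75 = -0.0009, -0.0004 m / 0.75 = -0.0005.

Request:
{"method": "carry_out", "body": {
  "increments": [
    [-0.0005, 0, 0, 0, 0, 0],
    [-0.0009, 0, 0, 0, 0, 0]
  ]
}}

```text
time_s: 27.15
tool_pos: [0.5463, 0.116, 0.0328]
orientation: [0.99, 0.143, -0.001, 0.0]
force: [-4.7, -4.8, 2.9]
opening: 0.344
grasp_force: 25.3
```

Scaled: 0.0005 m / 0.75 = 0.0007.

Request:
{"method": "carry_out", "body": {
  "increments": [
    [0, 0, 0, 0, 0, 0],
    [0, 0.0007, 0, 0, 0, 0],
    [0, 0.0007, 0, 0, 0, 0],
    [0, 0.0007, 0, 0, 0, 0]
  ],
  "claw": 0.038
}}

```text
time_s: 27.65
tool_pos: [0.5477, 0.1163, 0.0329]
orientation: [0.99, 0.143, 0.0, -0.0]
force: [0.2, -0.2, 0.1]
opening: 0.445
grasp_force: 0.0
```

```bash
python3 - <<'E'
from g import *
tool()
im,d,P,T,f,c=cam('wrist')
P=P.reshape(-1,3);G=np.c_[(P[:,:2]-o)@X,(P[:,:2]-o)@Y,P[:,2]]*1000
q=G[(G[:,0]>9)&(G[:,0]<60)&(abs(G[:,1])<14)&(G[:,2]>66)&(G[:,2]<76)]
print('relay far',np.median(q[:,2]),np.percentile(q[:,:2],[1,99],axis=0))
q=G[(G[:,0]>45)&(G[:,0]<62)&(abs(G[:,1])<18)&(G[:,2]>34)&(G[:,2]<43)]; print('nose',np.percentile(q,[1,99],axis=0))
E
```

```text
t 27.65 gauge [-20.7   0.6  32.9] yawerr 0.01 z [ 7.e-04  3.e-04 -1.e+00] F gauge [ 0.2 -0.2  0.1] open 0.445 0.0
relay far 70.89852519279142 [[ 16.41077827 -11.69530556]
 [ 43.474194    11.58081945]]
nose [[ 45.46041269 -14.66034733  37.230236  ]
 [ 59.42280821  14.53017083  40.9596339 ]]
```

Scaled: -0.2 m / 0.75 = -0.2667, -0.01 m / 0.75 = -0.0133.

Request:
{"method": "carry_out", "body": {
  "increments": [
    [-0.004, 0, 0, 0, 0, 0],
    [-0.008, 0, 0, 0, 0, 0],
    [-0.008, 0, -0.0133, 0, 0, 0],
    [-0.008, 0, -0.0533, 0, 0, 0],
    [-0.008, 0, -0.1333, 0, 0, 0],
    [-0.008, 0, -0.2133, 0, 0, 0],
    [-0.04, 0, -0.2667, 0, 0, 0],
    [-0.04, 0, -0.2667, 0, 0, 0],
    [-0.04, 0, -0.2667, 0, 0, 0]
  ]
}}

```text
time_s: 28.82
tool_pos: [0.5184, 0.1075, 0.2328]
orientation: [0.99, 0.143, 0.0, -0.0]
force: [-0.1, -0.1, -1.0]
opening: 0.446
grasp_force: 0.0
```

```bash
python3 - <<'E'
from g import *
tool()
im,d,P,T,f,c=cam('wrist'); cv2.imwrite('pics/wrist7.png',im)
P=P.reshape(-1,3);G=np.c_[(P[:,:2]-o)@X,(P[:,:2]-o)@Y,P[:,2]]*1000
q=G[(G[:,0]>12)&(G[:,0]<56)&(abs(G[:,1])<14)&(G[:,2]>66)&(G[:,2]<76)]
print('relay',np.median(q[:,2]),cv2.minAreaRect(q[:,:2].astype(np.float32)))
for x0,x1 in((-32,-12),(45,60)):
    q=G[(G[:,0]>x0)&(G[:,0]<x1)&(abs(G[:,1])<16.5)&(G[:,2]>34)&(G[:,2]<48)]
    if len(q)>20: print(x0,np.percentile(q,[1,99],axis=0).round(1).tolist())
q=G[(G[:,0]>-95)&(G[:,0]<-40)&(G[:,1]>11)&(G[:,1]<33)&(G[:,2]>24)&(G[:,2]<30)]; print('fence face',np.percentile(q[:,1],[1,99]))
E
```

```text
t 28.825 gauge [-51.3   0.6 232.8] yawerr 0.0 z [ 2.e-04  1.e-04 -1.e+00] F gauge [-0.1 -0.1 -1. ] open 0.446 0.0
relay 70.86296993253185 ((29.83858871459961, 0.043570518493652344), (23.514122009277344, 27.42976188659668), 89.95968627929688)
-32 [[-31.3, -14.2, 40.4], [-12.4, 14.4, 46.1]]
45 [[45.6, -14.2, 37.0], [59.7, 14.4, 44.2]]
fence face [15.34080495 27.0894398 ]
```

View pics/wrist7.png

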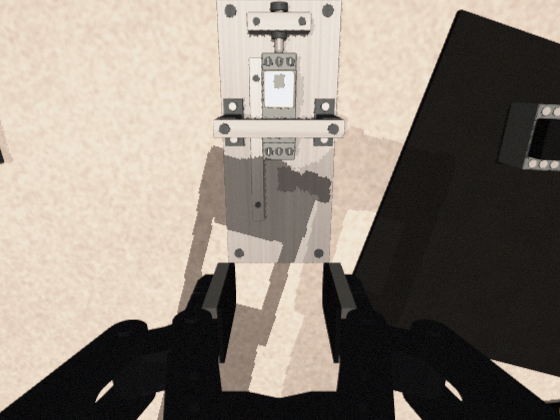

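The unit sits at (279,105), past the bar. Its nose is on the screw (279,48) and its side is flush on the fence (258), yaw error about 0. I hand in.

```bash
python3 -c "
from workcell import robot
print(robot.hand_in())"
```

```text
the job is handed in; nothing more can be done
None
```

The job is handed in: the relay is pressed home and the unit sits under the bar with its nose on the stop screw and its side flush on the fence; on the way a fingertip caught the fence's screw head, measured at about 10 N along the slide and 13 N upward at the wrist, 16 N in all, so that contact may have passed the fence's 12 N limit.

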